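# Clear the spent cartridge from the ratchet cradle

### The arm

A 7-joint arm with a two-finger parallel gripper is mounted at the origin on the work surface. World frame = base frame: x ahead of the robot, y to its left, z up, the work surface at z = 0. Lengths are in m, angles in rad, forces in N, time in s.
With the tool pointing down it reaches from about 0.425 to 1.025 m from the base axis. Payload 9.4 kg.
Tool frame: the origin (TCP) lies midway between the tips of the shut fingers; the grasp point (between the pads) lies 19 mm behind it; x points along the fingers, y is the direction in which the jaws open and shut, and the axes are right-handed (so a half turn about x gives the same grasp; the last joint's range is limited). The gripper opens to 93 mm and grips with 3 to 60 N. Pads are 15 mm wide; open, the fingers measure 128 mm over their backs; the gripper's body (75 mm by 188 mm) begins 65 mm behind the grasp point.
Start: joints at [-0.077, 0.599, -0.003, 1.599, 0.002, 0.943, -0.08], TCP at [0.725, -0, 0.219] pointing down, gripper open.
Joint ranges: [-2.57, 2.57], [-0.35, 1.97], [-1.29, 1.29], [0.11, 2.56], [-1.05, 4.19], [0.11, 1.86], [-2.63, 2.63]. Speed limits (rad/s): [2.22, 2.22, 3.01, 3.01, 3.14, 3.14, 3.14].

### API

Orientations are given as a 3x3 rotation matrix whose columns are the frame's x, y, z axes.
In Python, from station import * gives the robot as it stands. The module is installed in compiled form; this text tells all that it offers.
- The arm moves only by the shell command python3 -m inch 'ROWS'. ROWS is JSON, a list of rows, each a list of 3 entries, a list of its own where there are three numbers: the shift along the tool's x, y, z in cm, then the turn about the tool's x in degrees, then the closure in counts, from 0 (fully open) to 255 (shut). A call has 1 to 10 rows; each row is the pose to reach, as a shift and turn from the pose commanded when the call began, along the tool's axes at that moment; what a row does not reach only later rows make up. A row lasts 1/12 s, in which the tool goes at most 41.7 mm and 7.16 degrees, less where a joint would pass 70% of its speed; a pose out of reach is approached as far as the arm can. A call with a gripper value outside its range is refused whole. The fingers move at their own pace and stop on an object; the grip force is fixed at half the most. Time passes only in rows, so rows that repeat a pose let the fingers close. It gives the time, the measured TCP pose, the force and the opening at its end, in the units of the state.
- get_state(): the state, without advancing time (a new reading comes with each control period).
- snapshot(name): name is "scene" or "side" or "wrist"; returns (picture, depth): 400x640x3 uint8, red, green, blue; 400x640 float32, m along the optical axis (not along the pixel's ray), 0 where there is no reading.
- camera_info(name): a dict with "K" (3x3 intrinsics, pixels), "R" (3x3) and "t" (3): a world point X has camera coordinates R X + t; the wrist camera has in their place "hand_eye" (4x4, takes a point from camera to tool coordinates, whose origin is the TCP and whose axes are the tool frame's). Camera axes: x right, y down, z forward; pixel columns grow to the right and rows downward; lengths in m; the calibration is good to about 2 mm. A picture is of the moment at which its call begins: read the wrist's pose just before it. camera_info takes no time and is no camera call.
- finish_job(): hands the job in, once; it reports no verdict.
Trained networks look in the newest picture that a camera, given by its name, has taken for a name from the list of things; names that differ only in an ending like _2 or _b are one class to them, and where a whole thing is asked for, a point or a joint stands for the part that bears it (a point fixed in the world has none). Each returns a list of dicts, best first, with "conf" (0 to 1); they miss things now and then, are a little off and sometimes report something else, mostly with a low value. They report only what shows in the picture. A call takes as long as a camera call. They do not tell look-alikes from the thing itself.
- recognise(camera, target): "rect" ([left, top, right, bottom] in pixels, round what is visible of it).
The state is a dict: "time": time; "qpos": joint angles; "joint_vel": joint speeds; "tau": joint torques, N m; "eef_pos": TCP position; "tool_rot": TCP orientation; "ft_force": force on the tool from outside, world axes, zero at the start; "torque": the same for the moment, N m; "finger_gap": opening from 0.0 (shut) to 1.0 (fully open).
Only numpy, scipy, OpenCV 4.12 (cv2) and the standard library are available. Lean on these libraries where they do the work, as an engineer would, in place of code of your own. Each camera call takes 0.05 s, during which the arm holds its last target.

### The job

The sealant cartridge in the green bench cradle is empty. Swing the red pawl right up off the teeth and leave it up, draw the toothed bar by its orange handle back as far as it goes, then lift the cartridge out and lay it down flat on the floor of the grey tray. Leave the cradle open like that, bar back in its guide and pawl up, ready for a fresh cartridge, and do not disturb the other things on the bench.

Things in the scene. Friction and masses are not known exactly. Their poses are not given: they have to be found in the camera images.
- cradle: Dark steel cradle on a green base plate (385 x 90 x 10 mm) bolted to the bench. Origin: at bench level on its centre line, below the cartridge's open rear end. x axis: level along cartridge and bar, the way the bar is drawn out; z up. Cartridge at x -120..0 mm; it lifts straight up once the plunger is out of it. Bar guide at x 25..86, 67 mm high; a bed carries the bar on to x 215.
- saddle (a point): On the cradle's base plate below the middle of the cartridge (cradle x -60, z 10 mm). The cartridge's sides are free here from cradle x -100 to -18 mm. Beyond that are saddles with cheeks 50 mm high over the bench, 63 mm wide overall, a nose fork (x -131..-123, 68 mm high) either side of the nozzle, and two rear lips (x 3..8, 52 mm high).
- pawl_pivot (a point): Pivot of the pawl on the cradle (brass pin), at cradle x 68 mm, z 80 mm; the hinge axis is the cradle's y. It sits between two ears (x 60..76 mm, up to 89 mm high, 32 mm wide overall; pin ends 36 mm).
- pawl_tab (a point): Grip point of the pawl's red thumb tab: 14 mm wide across the cradle (y), 10 mm thick; pawl down, it stands upright with its top 128 mm over the bench. The point is 16 mm below its top and, pawl down, 28 mm to the cradle's -x side of the pivot and 32 mm above it. Both y sides are free above 70 mm. As the pawl swings up it goes up and over to +x round the pivot.
- pawl (a joint): Pawl angle in rad: 0 = down, steel nose between the teeth, the bar cannot be drawn out; positive = swung up (a turn about the cradle's +y axis); clear of the teeth from 0.35; stop at 1.6. The pivot is stiff (0.04 N m, about 1 N at the tab) and the pawl stays where it is left.
- bar_handle (a point): Grip point on the orange upright handle of the aluminium toothed bar: round, 16 mm across, 50 to 113 mm over the bench; the point is 20 mm below its top, at cradle x 165 mm at the start. The loose bar (0.25 kg, 206 mm long, 14 wide) lies in its guide with about 1.5 mm play; drawn level along the cradle's +x it goes 52 mm, until the plunger meets the guide.
- plunger_face (a point): Middle of the front face of the black round plunger (32 mm diameter, 8 mm thick) on the other end of the bar, 200 mm before the handle. In the cradle's frame its x is -35 mm at the start (inside the cartridge), 0 at the cartridge's open end, and +17 mm when the bar is fully drawn back.
- cartridge_mid (a point): Centre of the spent cartridge: white plastic tube with yellow rings, 48 mm outer diameter, 120 mm long, plus a 22 mm long yellow nozzle; 0.09 kg. The point is on its axis half-way along the tube, 46 mm over the bench at the start. x axis along the tube, nozzle at -x, open end at +x.
- tray_floor (a point): Centre of the inner floor (5 mm over the bench) of the fixed grey empties tray, 200 x 140 mm inside (x, y), walls 5 mm thick and 40 mm high over the bench. It stands on one side of the bench, left or right.
- toolbox: Bystander: shut blue plastic toolbox with a black latch and handle, 204 x 124 x 117 mm, on the side of the bench where the tray is not. Origin: centre of its underside.
- brake_lever: Bystander: aluminium brake lever, 180 mm long, lying far from the robot. Origin: about its middle, at bench level.
- feeler_gauge: Bystander: stainless feeler gauge, 100 mm long, fanned out, lying near the robot. Origin: centre of its underside.
- tyre_lever: Bystander: yellow tyre lever, 180 mm long, lying near the robot. Origin: centre of its underside.
- jar: Bystander: small glass jar with a metal twist cap, 60 mm diameter, 75 mm high, at the far side. Origin: centre of its underside.
- spanner: Bystander: steel spanner, 170 mm long, at the far side. Origin: about its middle, at bench level.
There are look-alikes about, which are no part of the job. There is more than one size of the part that bears cartridge_mid; the job needs the middle-sized.

How it is judged:
On the way, in this order (a step that is already met when the one before it is completed fails the run):
1. the pawl is swung up clear of the teeth (more than 0.8 rad) while the plunger is still in the cartridge (value of joint pawl above 0.8 rad and x of plunger_face in the frame of cradle below -0.02 m), for 0.2 s.
2. with the pawl up, the bar is drawn back until the plunger face is at least 5 mm out of the cartridge's open end, with the cartridge still in its saddles (value of joint pawl above 0.8 rad and x of plunger_face in the frame of cradle above 0.005 m and z of cartridge_mid in the frame of cradle below 0.056 m and horizontal distance between cartridge_mid and cradle below 0.075 m), for 0.2 s.
At the end, for the whole second after the job is handed in: Cartridge flat (within 10 deg) and at rest in the tray, its centre inside the inner area, 15 to 32 mm over the tray floor; bar at rest in its guide, plunger face at least 5 mm beyond where the cartridge's open end was; pawl still up by more than 0.8 rad (value of joint pawl above 0.8 rad and x of plunger_face in the frame of cradle between 0.005 and 0.03 m and y of plunger_face in the frame of cradle between -0.01 and 0.01 m and z of plunger_face in the frame of cradle between 0.03 and 0.062 m and x of cartridge_mid in the frame of tray_floor between -0.095 and 0.095 m and y of cartridge_mid in the frame of tray_floor between -0.065 and 0.065 m and z of cartridge_mid in the frame of tray_floor between 0.015 and 0.032 m and angle between cartridge_mid's own x axis and vertical between 1.4 and 1.74 rad and linear speed of each of cartridge, bar below 0.02 m/s and angular speed of cartridge below 0.3 rad/s); the robot touches nothing.
It fails at once if any of the bystanders (toolbox, brake lever, feeler gauge, tyre lever, jar, spanner) is shifted by more than 30 mm (distance of any of toolbox, brake_lever, feeler_gauge, tyre_lever, jar, spanner from where it was at the start of the episode above 0.03 m).
It fails at once if the glass jar is tipped (angle between jar's own z axis and vertical above 0.5 rad).
It also fails if it takes over 64 s, if anything falls off the work surface, if the arm or the gripper's body presses on something with over 40 N, if the wrist force passes 120 N, or if a joint passes its speed limit or range.

## Working session

There is one attempt and no reset: what is moved stays moved. The work goes in short steps, Python scripts to look and compute and a shell command to move; the robot and the scene stay as the last step left them, time stands still between calls to the robot, and variables do not carry over. Pictures are saved under pics/ and viewed, and the job is handed in when it is done.

```bash
mkdir -p pics; ls; python3 - <<'E'
from station import *
import numpy as np, cv2
s=get_state(); print({k:np.round(v,3).tolist() for k,v in s.items()})
for n in ["scene","side"]:
    im,d=snapshot(n); cv2.imwrite(f"pics/{n}0.png",im[:,:,::-1]); np.save(f"{n}0.npy",d)
    c=camera_info(n); print(n,{k:np.round(v,3).tolist() for k,v in c.items()})
im,d=snapshot("wrist"); cv2.imwrite("pics/wrist0.png",im[:,:,::-1]); np.save("wrist0.npy",d)
print({k:np.round(v,4).tolist() for k,v in camera_info("wrist").items()})
E
```

```text
pics
{'time': 0.0, 'qpos': [-0.077, 0.6, -0.003, 1.6, 0.002, 0.943, -0.08], 'joint_vel': [-0.0, -0.0, -0.0, 0.001, -0.002, -0.0, 0.001], 'tau': [0.001, -76.506, 1.498, -25.234, -0.052, 0.017, 0.0], 'eef_pos': [0.725, -0.0, 0.218], 'tool_rot': [[-0.002, 1.0, 0.0], [-0.0, 0.0, -1.0], [-1.0, -0.002, 0.0]], 'ft_force': [-0.257, -0.142, -0.675], 'torque': [-0.036, -0.01, 0.025], 'finger_gap': 0.999}
scene {'K': [[502.415, 0.0, 323.433], [0.0, 502.415, 198.936], [0.0, 0.0, 1.0]], 'R': [[-0.583, 0.813, 0.005], [0.472, 0.343, -0.812], [-0.661, -0.471, -0.584]], 't': [0.295, -0.174, 1.841]}
side {'K': [[460.628, 0.0, 320.079], [0.0, 460.628, 196.841], [0.0, 0.0, 1.0]], 'R': [[-0.936, -0.351, -0.006], [-0.251, 0.682, -0.687], [0.245, -0.641, -0.727]], 't': [0.483, 0.174, 1.445]}
{'K': [[297.8533, 0.0, 321.7412], [0.0, 297.8533, 198.991], [0.0, 0.0, 1.0]], 'hand_eye': [[-0.0005, -0.2768, 0.9609, -0.1653], [1.0, -0.0004, 0.0004, 0.0003], [0.0003, 0.9609, 0.2768, -0.0778], [0.0, 0.0, 0.0, 1.0]]}
```

View pics/scene0.png

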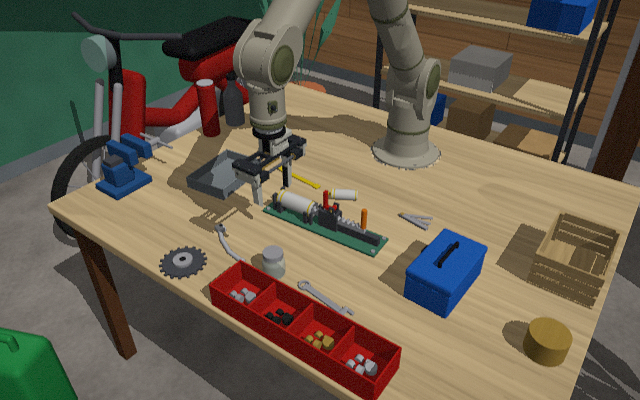

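View pics/side0.png

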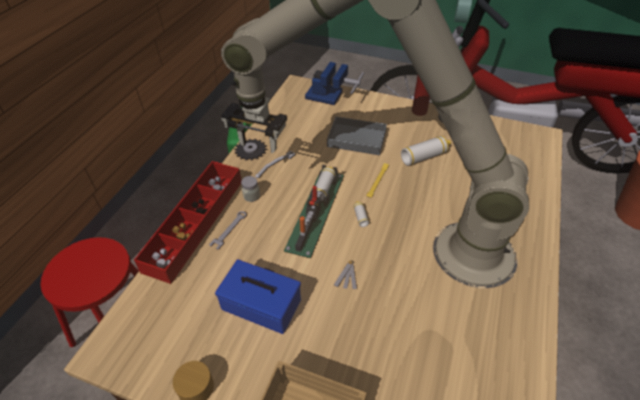

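View pics/wrist0.png

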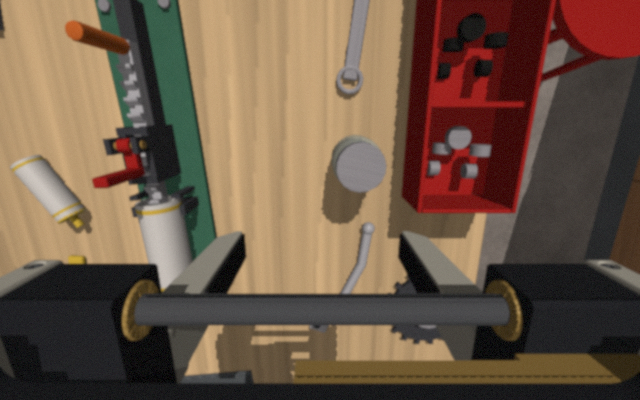

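```bash
cat > h.py <<'E'
from station import *
import numpy as np, cv2
def cloud(n,d,pose=None):
    c=camera_info(n);K=c["K"];K=np.array(K)
    v,u=np.mgrid[0:400,0:640]
    P=np.stack([(u-K[0,2])/K[0,0]*d,(v-K[1,2])/K[1,1]*d,d],-1)
    if n=="wrist":
        H=np.array(c["hand_eye"]);P=P@H[:3,:3].T+H[:3,3]
        p,R=pose;return P@np.array(R).T+np.array(p)
    R=np.array(c["R"]);t=np.array(c["t"]);return (P-t)@R
def hsv(im): return cv2.cvtColor(im,cv2.COLOR_RGB2HSV)
E
cat > m1.py <<'E'
from h import *
s=get_state();pose=(s["eef_pos"],s["tool_rot"])
G=[]
for n in ["scene","side","wrist"]:
    im=cv2.imread(f"pics/{n}0.png")[:,:,::-1].copy();d=np.load(f"{n}0.npy")
    W=cloud(n,d,pose);h=hsv(im)
    ok=(d>0)
    m=ok&(h[...,0]>65)&(h[...,0]<95)&(h[...,1]>80)&(W[...,2]>-.01)&(W[...,2]<.03)&(W[...,0]>.4)&(W[...,0]<1.0)&(abs(W[...,1])<.5)
    p=W[m];print(n,"green",m.sum(),np.round(np.median(p,0),3))
    r=cv2.minAreaRect(p[:,:2].astype(np.float32)*1000);print(r)
    m=ok&(h[...,0]>5)&(h[...,0]<18)&(h[...,1]>170)&(W[...,2]>.045)&(W[...,2]<.13)&(W[...,0]>.4)&(W[...,0]<.8)&(abs(W[...,1])<.3)
    p=W[m];print(n,"orange",m.sum(),np.round(np.mean(p,0),3),np.round(p.min(0),3),np.round(p.max(0),3)) if m.sum() else 0
    m=ok&((h[...,0]<5)|(h[...,0]>175))&(h[...,1]>150)&(W[...,2]>.06)&(W[...,2]<.15)&(W[...,0]>.4)&(W[...,0]<.75)&(abs(W[...,1])<.2)
    p=W[m];print(n,"red",m.sum(),np.round(np.mean(p,0),3),np.round(p.min(0),3),np.round(p.max(0),3)) if m.sum() else 0
    for t in ["cartridge_mid","tray_floor","bar_handle","pawl_tab","cradle"]:
        if n==n:
            try:
                R=recognise(n,t)
                for q in R:
                    l,tt,rr,b=[int(x) for x in q["rect"]]
                    c=W[(tt+b)//2,(l+rr)//2];print(n,t,round(q["conf"],2),[l,tt,rr,b],np.round(c,3))
            except Exception as e: print(t,e)
E
python3 m1.py
python3 - <<'E'
import cv2
im=cv2.imread('pics/scene0.png')[140:270,170:420];cv2.imwrite('pics/scz.png',cv2.resize(im,None,fx=3.2,fy=3.2,interpolation=2))
im=cv2.imread('pics/side0.png')[100:300,220:480];cv2.imwrite('pics/siz.png',cv2.resize(im,None,fx=3,fy=3,interpolation=2))
E
```

```text
scene green 1243 [0.557 0.052 0.012]
((708.932861328125, 46.35673522949219), (414.2622375488281, 391.1842041015625), 10.293312072753906)
scene orange 112 [0.526 0.141 0.089] [0.515 0.017 0.052] [0.536 0.153 0.128]
scene red 104 [0.531 0.029 0.097] [0.515 0.01  0.062] [0.541 0.059 0.133]
scene cartridge_mid 0.72 [329, 189, 355, 200] [ 0.389 -0.013  0.025]
scene cartridge_mid 0.63 [274, 188, 317, 214] [ 0.549 -0.073  0.066]
scene cartridge_mid 0.34 [185, 146, 249, 202] [ 0.519 -0.434  0.007]
scene tray_floor 0.88 [184, 150, 248, 202] [ 0.526 -0.432  0.004]
scene bar_handle 0.92 [311, 203, 364, 231] [0.536 0.068 0.063]
scene pawl_tab 0.7 [320, 190, 337, 209] [ 0.413 -0.05   0.004]
scene cradle 0.79 [262, 189, 390, 258] [0.546 0.037 0.034]
side green 0 [nan nan nan]
((0.0, 0.0), (0.0, 0.0), 0.0)
side orange 34 [0.52  0.148 0.092] [0.516 0.14  0.059] [0.524 0.152 0.115]
side red 60 [0.527 0.03  0.096] [0.52  0.017 0.07 ] [0.533 0.054 0.132]
side cartridge_mid 0.81 [353, 201, 368, 225] [ 0.377 -0.005  0.033]
side cartridge_mid 0.77 [399, 138, 450, 161] [ 0.243 -0.364  0.059]
side cartridge
[... 284 characters left out ...]
0.064 0.061]
wrist green 7861 [0.552 0.091 0.009]
((642.57568359375, 124.44876098632812), (423.49114990234375, 288.8368835449219), 33.893985748291016)
wrist orange 976 [0.527 0.14  0.092] [0.516 0.016 0.052] [0.536 0.15  0.121]
wrist red 910 [0.531 0.028 0.095] [0.515 0.01  0.06 ] [0.537 0.054 0.128]
wrist cartridge_mid 0.62 [136, 194, 194, 292] [ 0.544 -0.066  0.068]
wrist cartridge_mid 0.59 [9, 155, 85, 224] [ 0.389 -0.011  0.03 ]
wrist tray_floor 0.81 [181, 368, 252, 383] [ 0.556 -0.324  0.004]
wrist bar_handle 0.8 [64, 22, 166, 203] [ 0.468  0.079 -0.002]
wrist pawl_tab 0.79 [89, 138, 148, 186] [0.462 0.017 0.001]
wrist cradle 0.55 [91, 0, 215, 259] [0.543 0.061 0.054]
  return _methods._mean(a, axis=axis, dtype=dtype,
  ret = um.true_divide(
```

View pics/scz.png

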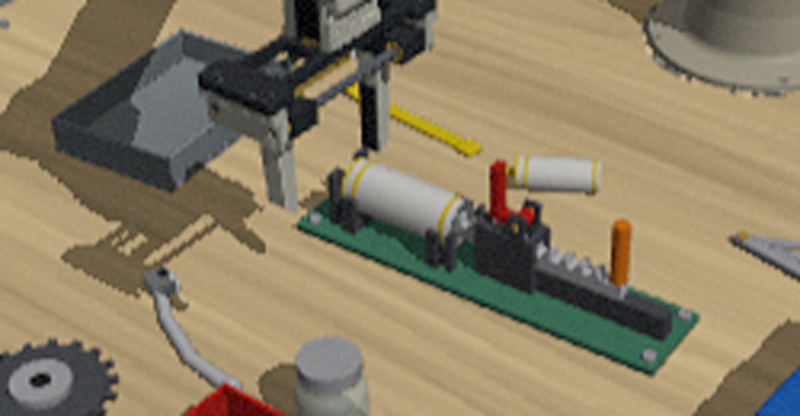

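View pics/siz.png

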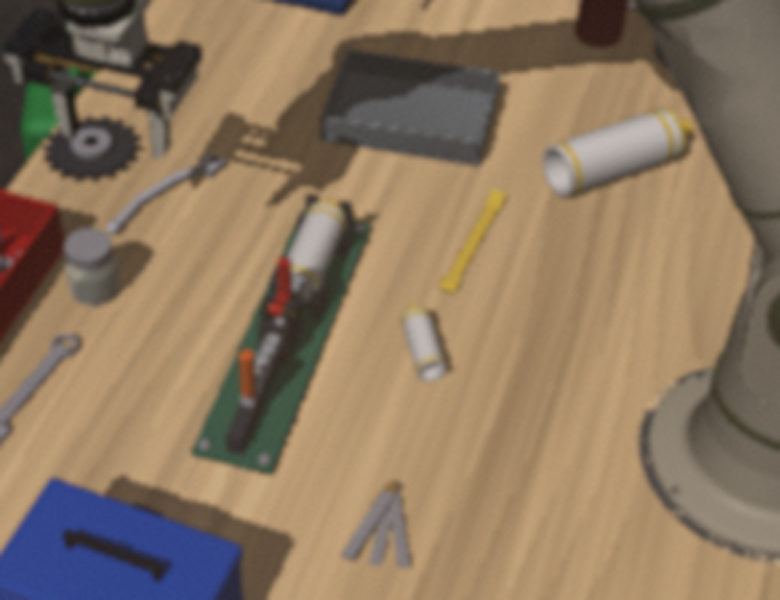

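```bash
python3 -m inch '[[[-3,-4,-2],0,0],[[-3,-8,-4],0,0],[[-3,-12,-6],0,0],[[-3,-16,-8],0,0],[[-3,-18.5,-8],0,0],[[-3,-18.5,-8],0,0],[[-3,-18.5,-8],0,0]]'
cat > m2.py <<'E'
from h import *
import sys
k=sys.argv[1]
s=get_state();pose=(s["eef_pos"],s["tool_rot"])
im,d=snapshot("wrist");cv2.imwrite(f"pics/wrist{k}.png",im[:,:,::-1]);np.save(f"wrist{k}.npy",d)
W=cloud("wrist",d,pose);h=hsv(im);np.save(f"W{k}.npy",W)
ok=d>0
def rep(name,m):
    p=W[m]
    if len(p): print(name,m.sum(),np.round(p.mean(0),4),np.round(np.percentile(p,2,axis=0),4),np.round(np.percentile(p,98,axis=0),4))
    return p
near=ok&(W[...,0]>.42)&(W[...,0]<.65)&(abs(W[...,1])<.35)
g=near&(h[...,0]>65)&(h[...,0]<95)&(h[...,1]>80)&(W[...,2]>-.005)&(W[...,2]<.02)
p=rep("green",g)
print(cv2.minAreaRect(p[:,:2].astype(np.float32)*1000))
rep("orange",near&(h[...,0]>5)&(h[...,0]<18)&(h[...,1]>170)&(W[...,2]>.045)&(W[...,1]>.1))
rep("red",near&((h[...,0]<5)|(h[...,0]>175))&(h[...,1]>150)&(W[...,2]>.05)&(W[...,1]<.1))
rep("tube",near&(h[...,1]<60)&(h[...,2]>110)&(W[...,2]>.055)&(W[...,1]<0.0)&(W[...,1]>-.2))
E
python3 m2.py 1
```

```text
time: 1.48
eef_pos: [0.5383, 0.0807, 0.2494]
tool_rot: [[0.0, 1.0, 0.002], [0.0, 0.002, -1.0], [-1.0, 0.0, -0.0]]
ft_force: [0.5, -0.1, -0.0]
finger_gap: 1.0
green 7455 [0.5271 0.0862 0.0091] [ 0.4818 -0.0958  0.0074] [0.5717 0.1978 0.0107]
((528.9928588867188, 12.01416015625), (85.90093994140625, 378.90155029296875), 3.0010344982147217)
orange 271 [0.5365 0.1329 0.1822] [0.4898 0.1022 0.0967] [0.6112 0.1501 0.3639]
red 645 [0.5264 0.0402 0.1368] [0.4902 0.0161 0.0661] [0.5861 0.0974 0.3526]
tube 833 [ 0.5351 -0.0491  0.0657] [ 0.5156 -0.071   0.0569] [ 0.5529 -0.0199  0.0696]
```

View pics/wrist1.png

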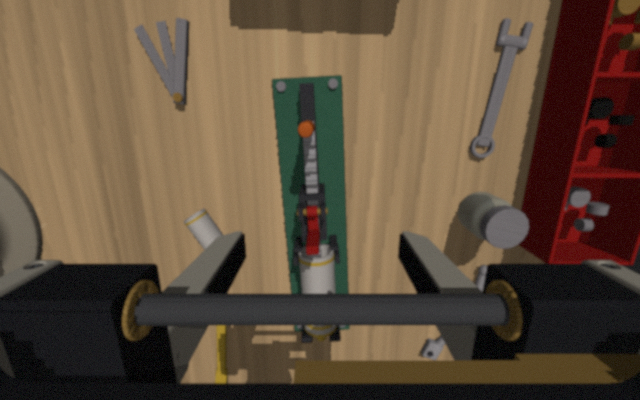

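```bash
python3 - <<'E'
from h import *
W=np.load("W1.npy");im=cv2.imread("pics/wrist1.png")[:,:,::-1].copy();h=hsv(im)
# edges per row
L=[];R=[]
g=(h[...,0]>65)&(h[...,0]<95)&(h[...,1]>80)&(abs(W[...,2]-.0095)<.006)
for v in range(85,325,4):
    u=np.where(g[v,250:370])[0]+250
    if len(u)<4: continue
    if u[0]<300 : L.append(W[v,u[0],:2])
    if u[-1]>330: R.append(W[v,u[-1],:2])
for n,e in (("L",L),("R",R)):
    e=np.array(e); c=np.polyfit(e[:,1],e[:,0],1)
    r=e[:,0]-np.polyval(c,e[:,1]);k=abs(r)<.002;c=np.polyfit(e[k,1],e[k,0],1)
    print(n,len(e),k.sum(),c,np.degrees(np.arctan(c[0])),e[:,1].min(),e[:,1].max())
p=W[g];print("green y max/min",np.sort(p[:,1])[[5,-5]])
near=(W[...,0]>.47)&(W[...,0]<.6)&(W[...,1]>-.13)&(W[...,1]<.25)
o=near&(h[...,0]>5)&(h[...,0]<18)&(h[...,1]>150)&(W[...,2]>.1)&(W[...,2]<.13)&(W[...,1]>.1)
print("handle top",o.sum(),W[o].mean(0),W[o].min(0),W[o].max(0))
r=near&((h[...,0]<5)|(h[...,0]>175))&(h[...,1]>150)&(W[...,1]<.1)
for lo,hi in ((.06,.08),(.08,.1),(.1,.122),(.122,.14)):
    q=r&(W[...,2]>lo)&(W[...,2]<hi);
    if q.sum(): print("red",lo,q.sum(),W[q].mean(0).round(4),W[q].min(0).round(4),W[q].max(0).round(4))
t=(W[...,2]>.055)&(W[...,2]<.075)&near&(W[...,1]<-.01)
# per-row tube: x extents
for v in range(245,296,6):
    k=t[v]&(np.abs(np.arange(640)-318)<25)
    if k.sum()>5: 
        q=W[v][k];c=np.polyfit(q[:,0]-.535,q[:,2],2);print(v,k.sum(),q[:,1].mean().round(4),"apex x",round(.535-c[1]/2/c[0],4),q[:,2].max().round(4))
im2=im[60:345,230:400,::-1];cv2.imwrite("pics/w1z.png",cv2.resize(im2,None,fx=2.1,fy=2.1,interpolation=2))
E
```

```text
L 52 52 [-0.05558191  0.48792396] -3.181335215734357 -0.10365196417773874 0.19302591265642655
R 52 52 [-0.05144631  0.57162586] -2.9450600897571664 -0.1035649534810041 0.19312411161538046
green y max/min [-0.1739362   0.20261673]
handle top 193 [0.52210783 0.14382783 0.11157151] [0.51492488 0.13644607 0.1036794 ] [0.52979477 0.15104404 0.11382649]
red 0.06 136 [0.528  0.0305 0.0767] [0.5191 0.0068 0.0607] [0.5355 0.0409 0.0799]
red 0.08 174 [0.5277 0.0384 0.087 ] [0.5215 0.0233 0.0803] [0.5346 0.054  0.1   ]
red 0.1 100 [0.5285 0.0241 0.1114] [0.5219 0.0231 0.1003] [0.5349 0.025  0.1217]
red 0.122 112 [0.5282 0.0208 0.1265] [0.5221 0.0157 0.1222] [0.5339 0.0248 0.1283]
257 30 -0.0211 apex x 0.5313 0.0666
263 32 -0.0287 apex x 0.531 0.0702
269 31 -0.0377 apex x 0.5314 0.0692
275 32 -0.0464 apex x 0.532 0.0695
281 31 -0.0555 apex x 0.5326 0.0694
287 31 -0.0644 apex x 0.5331 0.0696
```

View pics/w1z.png

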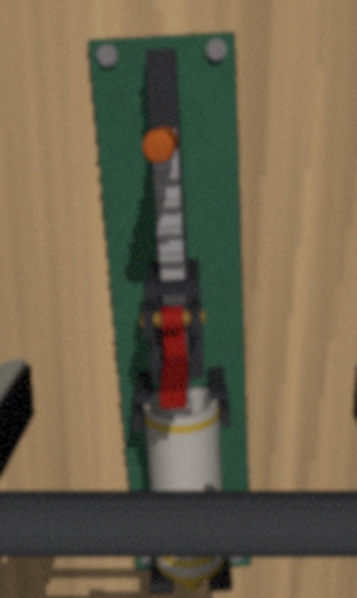

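```bash
python3 -m inch '[[[2,-0.5,3],-3,60],[[4,-0.95,6.14],-3,100],[[7,-0.95,6.14],-3,120],[[9,-0.95,6.14],-3,120],[[9,-0.95,6.14],-3,120],[[9,-0.95,6.14],-3,120]]'; python3 - <<'E'
from h import *
for n in ["wrist","side"]:
    im,d=snapshot(n); cv2.imwrite(f"pics/{n}2.png",im[:,:,::-1])
E
```

```text
time: 2.03
eef_pos: [0.5314, 0.018, 0.1579]
tool_rot: [[-0.002, 0.999, 0.051], [-0.0, 0.051, -0.999], [-1.0, -0.002, 0.0]]
ft_force: [0.2, -0.3, -0.0]
finger_gap: 0.616
```

View pics/wrist2.png

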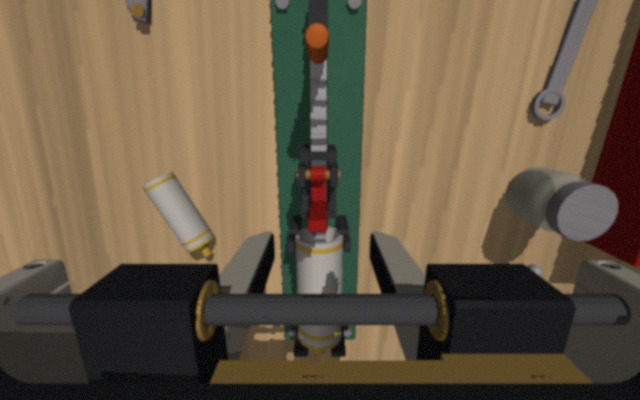

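```bash
python3 -m inch '[[[3,0,0],0,120],[[5,0,0],0,120],[[6.5,0,0],0,120],[[6.5,0,0],0,120],[[6.5,0,0],0,120],[[6.5,0,0],0,120]]'; python3 - <<'E'
from h import *
print(get_state()["finger_gap"])
for n in ["wrist"]:
    im,d=snapshot(n); cv2.imwrite(f"pics/{n}3.png",im[:,:,::-1])
E
```

```text
time: 2.63
eef_pos: [0.5316, 0.0188, 0.095]
tool_rot: [[0.002, 0.999, 0.053], [0.0, 0.053, -0.999], [-1.0, 0.002, -0.0]]
ft_force: [-0.0, -0.1, 0.6]
finger_gap: 0.528
0.5284685170989597
```

View pics/wrist3.png

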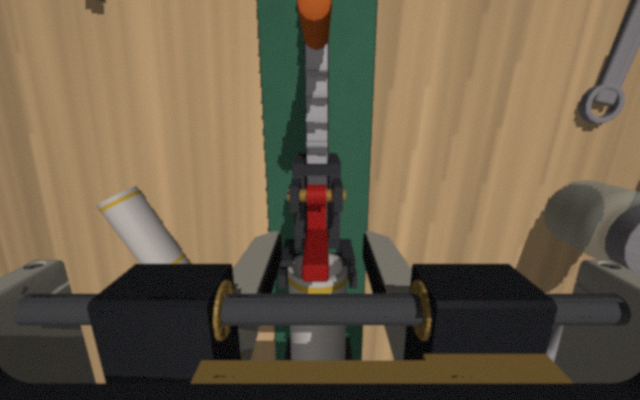

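```bash
python3 -m inch '[[[0,-0.2,0],0,160],[[0,-0.2,0],0,210],[[0,-0.2,0],0,255],[[0,-0.2,0],0,255],[[0,-0.2,0],0,255],[[0,-0.2,0],0,255],[[0,-0.2,0],0,255]]'
```

```text
time: 3.27
eef_pos: [0.5283, 0.0184, 0.0937]
tool_rot: [[-0.0, 0.999, 0.052], [-0.0, 0.052, -0.999], [-1.0, -0.0, 0.0]]
ft_force: [-1.2, 0.7, 3.5]
finger_gap: 0.144
```

```bash
python3 -m inch '[[[-0.26,0,-0.33],0,255],[[-0.49,0,-0.69],0,255],[[-0.68,0,-1.07],0,255],[[-0.84,0,-1.47],0,255],[[-0.95,0,-1.89],0,255],[[-1.02,0,-2.3],0,255],[[-1.05,0,-2.72],0,255],[[-1.04,0,-3.14],0,255],[[-1.04,0,-3.14],0,255]]'; python3 - <<'E'
from h import *
for n in ["wrist"]:
    im,d=snapshot(n); cv2.imwrite(f"pics/{n}4.png",im[:,:,::-1])
E
```

```text
time: 4.02
eef_pos: [0.5266, 0.0494, 0.1043]
tool_rot: [[-0.0, 0.999, 0.052], [-0.001, 0.052, -0.999], [-1.0, -0.0, 0.001]]
ft_force: [-0.7, -4.5, 2.8]
finger_gap: 0.146
```

View pics/wrist4.png

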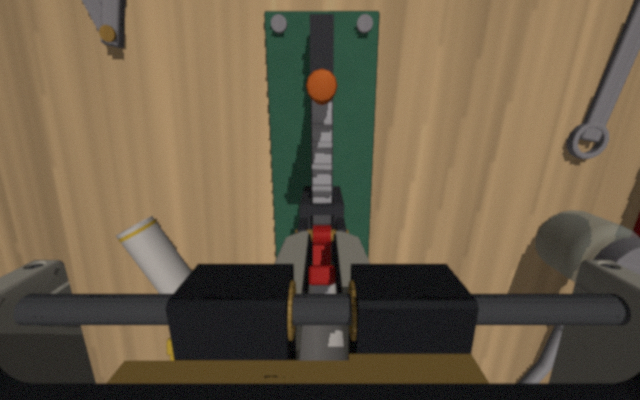

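```bash
python3 -m inch '[[[0.07,0,-0.42],0,255],[[0.16,0,-0.84],0,255],[[0.3,0,-1.24],0,255],[[0.47,0,-1.63],0,255],[[0.69,0,-2.0],0,255],[[0.94,0,-2.34],0,255],[[1.07,0,-2.5],0,255],[[1.07,0,-2.5],0,255],[[1.07,0,-2.5],0,255]]'; python3 - <<'E'
from h import *
for n in ["scene"]:
    im,d=snapshot(n); cv2.imwrite(f"pics/{n}5.png",cv2.resize(im[140:270,220:420,::-1],None,fx=4,fy=4))
E
```

```text
time: 4.82
eef_pos: [0.5253, 0.0768, 0.094]
tool_rot: [[0.0, 0.999, 0.054], [0.002, 0.054, -0.999], [-1.0, 0.0, -0.002]]
ft_force: [-3.7, 4.1, 11.5]
finger_gap: 0.146
```

View pics/scene5.png

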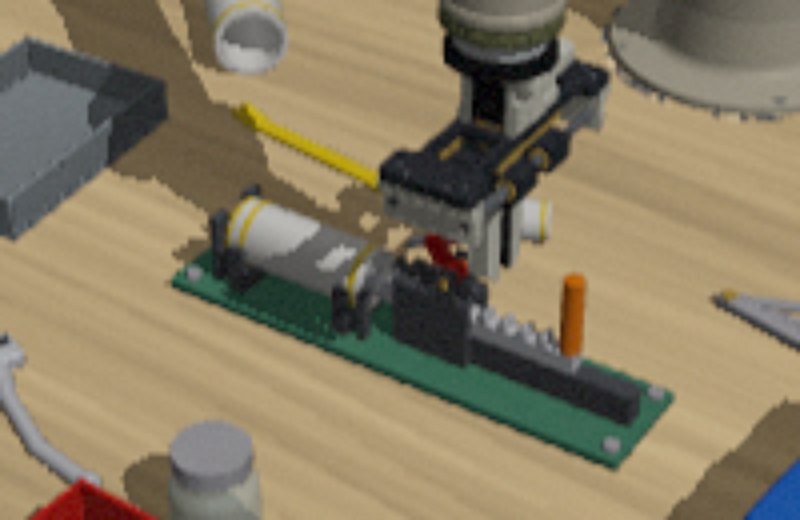

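```bash
python3 -m inch '[[[0,0,0],0,130],[[0,0,0],0,130],[[0,0,0],0,130],[[0,0,0],0,130],[[-3,0,0],0,130],[[-6,0,-1],0,130],[[-6,0,-4.5],0,130],[[-6,0,-6.8],0,130],[[-6,0,-6.8],0,130],[[-6,0,-6.8],0,130]]'; python3 - <<'E'
from h import *
for n in ["wrist"]:
    im,d=snapshot(n); cv2.imwrite(f"pics/{n}6.png",im[:,:,::-1])
im,d=snapshot("scene"); cv2.imwrite(f"pics/scene6.png",cv2.resize(im[140:270,220:420,::-1],None,fx=4,fy=4))
s=get_state();print(np.round(s["eef_pos"],4))
E
```

```text
time: 5.7
eef_pos: [0.5218, 0.1439, 0.1533]
tool_rot: [[0.0, 0.998, 0.055], [0.0, 0.055, -0.998], [-1.0, 0.0, -0.0]]
ft_force: [-0.4, -0.0, -0.4]
finger_gap: 0.49
[0.5218 0.1418 0.153 ]
```

View pics/wrist6.png

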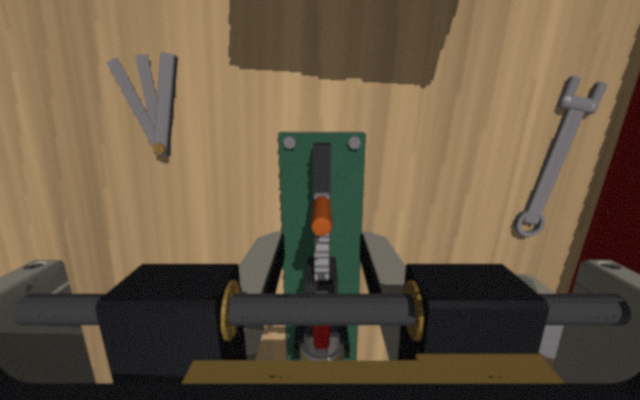

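View pics/scene6.png

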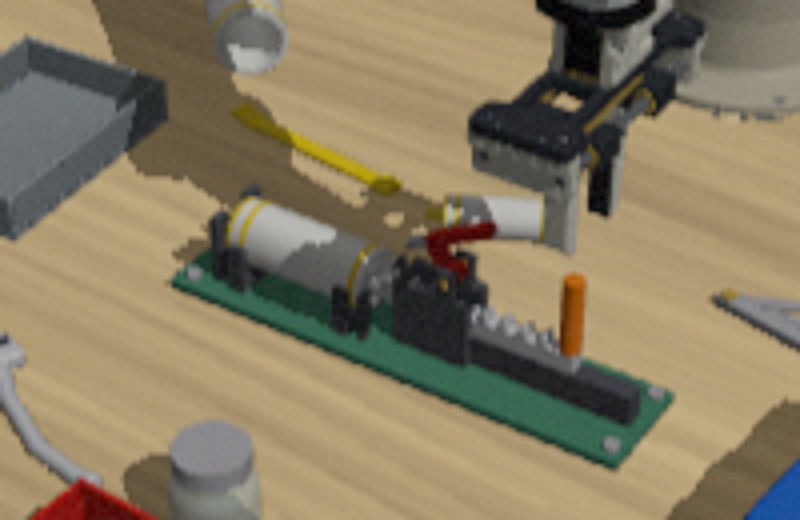

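```bash
python3 -m inch '[[[3,0,-0.2],0,130],[[6,0,-0.2],0,130],[[7.8,0,-0.2],0,130],[[7.8,0,-0.2],0,130],[[7.8,0,-0.2],0,255],[[7.8,0,-0.2],0,255],[[7.8,0,-0.2],0,255],[[7.8,0,-0.2],0,255],[[7.8,0,-0.2],0,255]]'; python3 - <<'E'
from h import *
for n in ["wrist"]:
    im,d=snapshot(n); cv2.imwrite(f"pics/{n}7.png",im[:,:,::-1])
E
```

```text
time: 6.55
eef_pos: [0.5224, 0.1447, 0.0763]
tool_rot: [[0.002, 0.999, 0.052], [0.001, 0.052, -0.999], [-1.0, 0.002, -0.0]]
ft_force: [-0.9, 0.4, 0.4]
finger_gap: 0.181
```

View pics/wrist7.png

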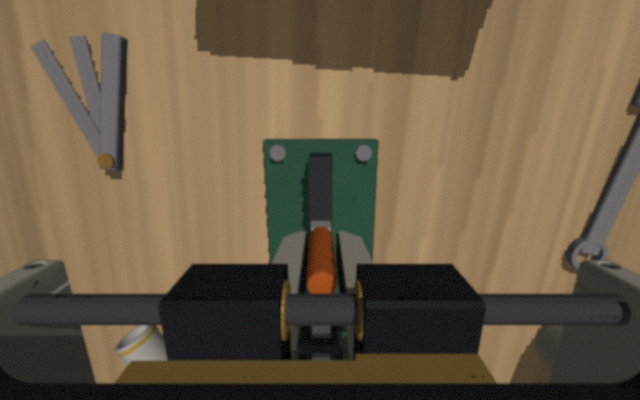

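```bash
python3 -m inch '[[[0,0,-0.6],0,255],[[0,0,-1.2],0,255],[[0,0,-1.8],0,255],[[0,0,-2.4],0,255],[[0,0,-3.0],0,255],[[0,0,-3.6],0,255],[[0,0,-4.2],0,255],[[0,0,-4.8],0,255],[[0,0,-5.0],0,255],[[0,0,-5.0],0,255]]'
python3 -m inch '[[[0,0,-0.2],0,255],[[0,0,-0.3],0,255],[[0,0,-0.3],0,255],[[0,0,-0.3],0,255]]'; python3 - <<'E'
from h import *
im,d=snapshot("scene"); cv2.imwrite(f"pics/scene8.png",cv2.resize(im[140:270,220:420,::-1],None,fx=4,fy=4))
im,d=snapshot("wrist"); cv2.imwrite(f"pics/wrist8.png",im[:,:,::-1])
E
```

```text
time: 7.43
eef_pos: [0.5197, 0.1937, 0.0762]
tool_rot: [[0.001, 0.999, 0.052], [-0.001, 0.052, -0.999], [-1.0, 0.001, 0.001]]
ft_force: [0.1, -5.8, 9.3]
finger_gap: 0.168
time: 7.77
eef_pos: [0.5195, 0.1961, 0.0761]
tool_rot: [[0.001, 0.999, 0.051], [-0.002, 0.051, -0.999], [-1.0, 0.001, 0.002]]
ft_force: [0.6, -5.9, 8.4]
finger_gap: 0.165
```

View pics/scene8.png

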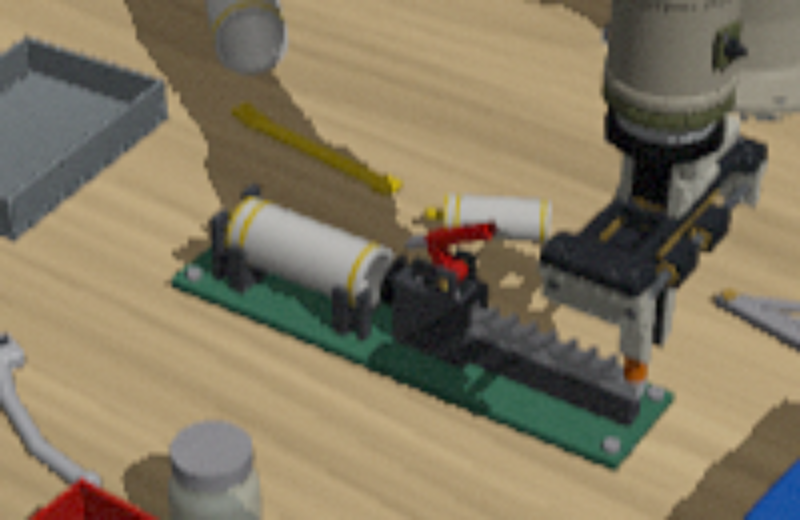

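```bash
python3 -m inch '[[[0,0,-0.2],0,255],[[0,0,-0.3],0,255],[[0,0,-0.3],0,255],[[0,0,-0.3],0,255]]'; python3 - <<'E'
from h import *
im,d=snapshot("wrist"); cv2.imwrite(f"pics/wrist9.png",im[:,:,::-1])
E
```

```text
time: 8.2
eef_pos: [0.5194, 0.199, 0.0761]
tool_rot: [[0.001, 0.999, 0.051], [-0.002, 0.051, -0.999], [-1.0, 0.001, 0.002]]
ft_force: [-0.0, -6.5, 7.9]
finger_gap: 0.166
```

View pics/wrist9.png

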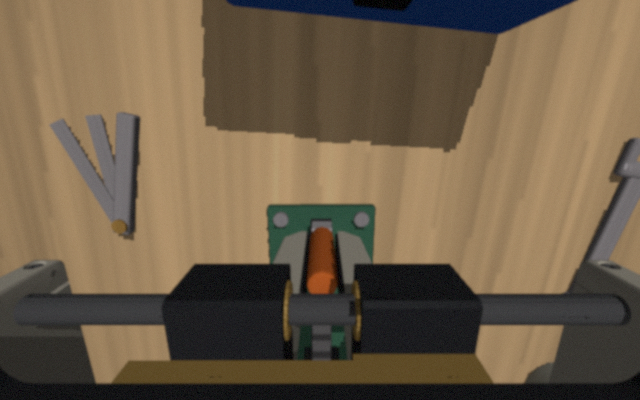

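```bash
python3 -m inch '[[[0,0,-0.2],0,255],[[0,0,-0.4],0,255],[[0,0,-0.4],0,255],[[0,0,-0.4],0,255]]'; python3 - <<'E'
from h import *
im,d=snapshot("wrist"); cv2.imwrite(f"pics/wrist10.png",im[:,:,::-1])
im,d=snapshot("side"); cv2.imwrite(f"pics/side10.png",cv2.resize(im[140:270,260:400,::-1],None,fx=4,fy=4))
E
```

```text
time: 8.58
eef_pos: [0.5193, 0.2001, 0.0761]
tool_rot: [[0.0, 0.999, 0.049], [-0.005, 0.049, -0.999], [-1.0, -0.0, 0.005]]
ft_force: [1.4, -15.5, 9.9]
finger_gap: 0.163
```

View pics/wrist10.png

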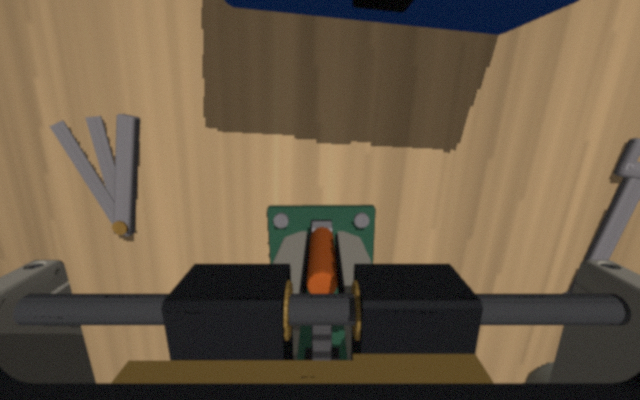

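View pics/side10.png

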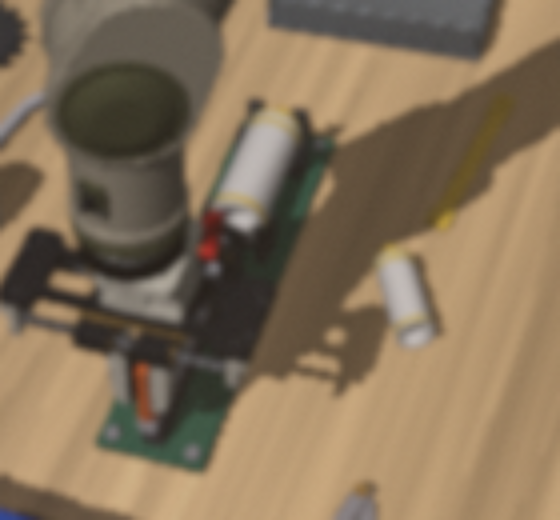

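```bash
python3 -m inch '[[[0,0,0.35],0,255],[[0,0,0.35],0,150],[[0,0,0.35],0,140],[[0,0,0.35],0,140],[[0,0,0.35],0,140],[[-4,0,0.3],0,130],[[-8,0,0.3],0,100],[[-10,0,2],0,64],[[-10,0,5],0,64],[[-10,0,5],0,64]]'; python3 - <<'E'
from h import *
im,d=snapshot("wrist"); cv2.imwrite(f"pics/wrist11.png",im[:,:,::-1])
im,d=snapshot("scene"); cv2.imwrite(f"pics/scene11.png",cv2.resize(im[140:270,220:420,::-1],None,fx=4,fy=4))
E
```

```text
time: 9.52
eef_pos: [0.5221, 0.15, 0.1768]
tool_rot: [[0.002, 0.999, 0.048], [-0.002, 0.048, -0.999], [-1.0, 0.002, 0.002]]
ft_force: [-0.7, -0.6, -1.2]
finger_gap: 0.719
```

View pics/scene11.png

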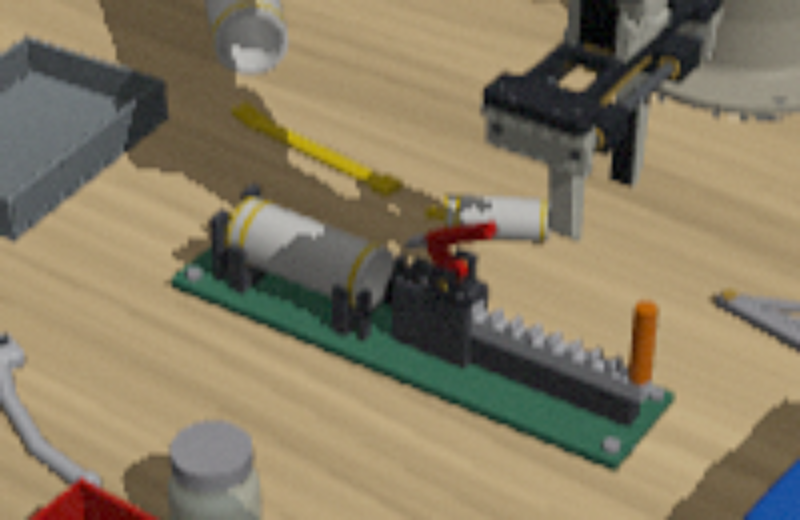

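```bash
python3 -m inch '[[[0,0.1,4],0,64],[[0,0.1,8],0,64],[[0,0.1,12],0,64],[[0,0.1,16],0,64],[[0,0.1,20],0,64],[[0,0.1,23.1],0,64],[[0,0.1,23.1],0,64],[[0,0.1,23.1],0,64],[[0,0.1,23.1],0,64]]'; python3 m2.py 12; python3 - <<'E'
from h import *
s=get_state();print(np.round(s["eef_pos"],4))
im,d=snapshot("scene"); cv2.imwrite(f"pics/scene12.png",cv2.resize(im[140:270,170:370,::-1],None,fx=4,fy=4))
E
```

```text
time: 10.37
eef_pos: [0.5345, -0.0743, 0.1748]
tool_rot: [[-0.001, 0.999, 0.054], [0.001, 0.054, -0.999], [-1.0, -0.001, -0.001]]
ft_force: [-0.3, 0.6, 0.3]
finger_gap: 0.749
green 9608 [0.5295 0.0121 0.0091] [ 0.4849 -0.1533  0.0075] [0.576  0.1067 0.0107]
((531.602783203125, -34.39453125), (86.9997329711914, 288.06463623046875), 3.04707407951355)
red 1781 [0.5269 0.0428 0.1241] [ 0.4985 -0.0697  0.1025] [0.5363 0.0696 0.271 ]
tube 4619 [ 0.5341 -0.0741  0.0796] [ 0.4858 -0.1336  0.0577] [ 0.5824 -0.0223  0.2602]
[ 0.5345 -0.0738  0.1748]
```

View pics/wrist12.png

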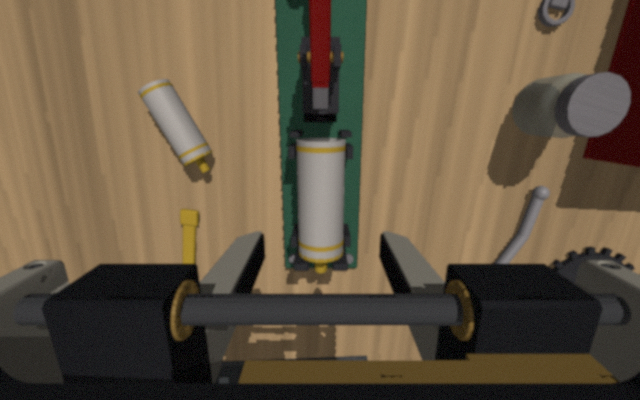

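View pics/scene12.png

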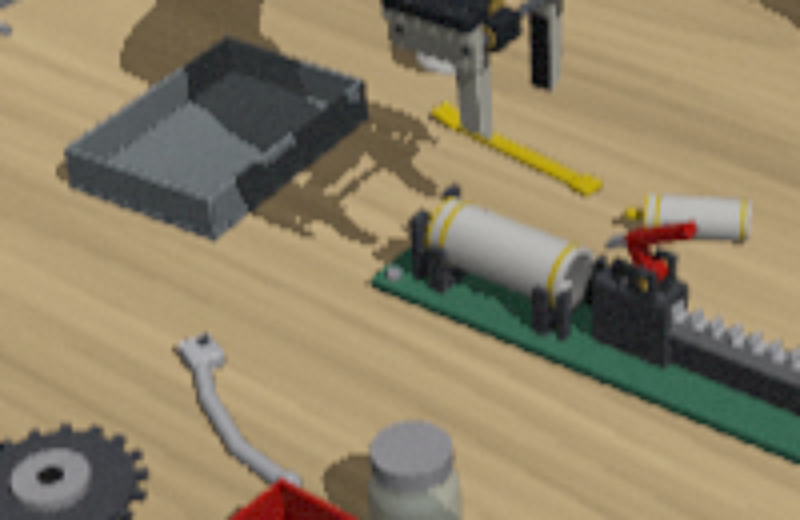

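```bash
python3 -m inch '[[[3,0,0.5],0,64],[[6,0,0.6],0,64],[[9,0,0.6],0,64],[[9,0,0.6],0,64],[[9,0,0.6],0,64]]'; python3 -m inch '[[[2,0,0],0,64],[[4,0,0],0,64],[[5.7,0,0],0,64],[[5.7,0,0],0,64],[[5.7,0,0],0,64]]'
python3 - <<'E'
from h import *
im,d=snapshot("wrist"); cv2.imwrite(f"pics/wrist13.png",im[:,:,::-1])
im,d=snapshot("scene"); np.save("scene13.npy",d);cv2.imwrite("pics/scene13f.png",im[:,:,::-1]);cv2.imwrite(f"pics/scene13.png",cv2.resize(im[140:270,170:370,::-1],None,fx=4,fy=4))
W=cloud("scene",d)
w=W.reshape(-1,3);k=(w[:,0]>.35)&(w[:,0]<.75)&(w[:,1]>-.6)&(w[:,1]<-.22)
t=w[k&(w[:,2]>.033)&(w[:,2]<.046)];print("rim",len(t));print(cv2.minAreaRect(t[:,:2].astype(np.float32)*1000), t.mean(0),np.percentile(t,[1,99],axis=0))
im=im.reshape(-1,3)
f=w[k&(w[:,2]<.01)&(w[:,2]>.0)&(im.max(1).astype(int)-im.min(1)<25)];print("floor",len(f),cv2.minAreaRect(f[:,:2].astype(np.float32)*1000),np.median(f,0))
E
```

```text
time: 10.88
eef_pos: [0.534, -0.0803, 0.0845]
tool_rot: [[-0.003, 0.998, 0.055], [0.001, 0.055, -0.999], [-1.0, -0.003, -0.001]]
ft_force: [0.6, 0.1, 0.6]
finger_gap: 0.749
time: 11.3
eef_pos: [0.5353, -0.0813, 0.0295]
tool_rot: [[0.0, 0.999, 0.053], [0.0, 0.053, -0.999], [-1.0, 0.0, -0.0]]
ft_force: [-0.3, 0.8, 0.6]
finger_gap: 0.747
rim 493
((587.3601684570312, -426.1129150390625), (227.3963165283203, 406.03204345703125), 70.02493286132812) [ 0.52071628 -0.40038868  0.03918844] [[ 0.40532345 -0.49470454  0.03312463]
 [ 0.63425157 -0.3162601   0.04550475]]
floor 883 ((570.7508544921875, -408.59844970703125), (337.1168518066406, 369.59942626953125), 1.7896229028701782) [ 0.50735185 -0.41332395  0.00707752]
```

View pics/wrist13.png

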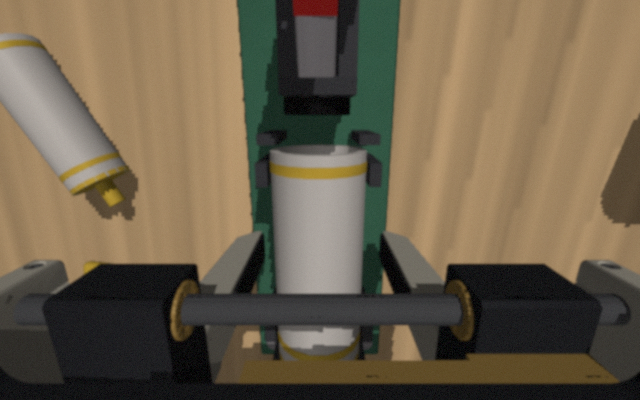

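View pics/scene13.png

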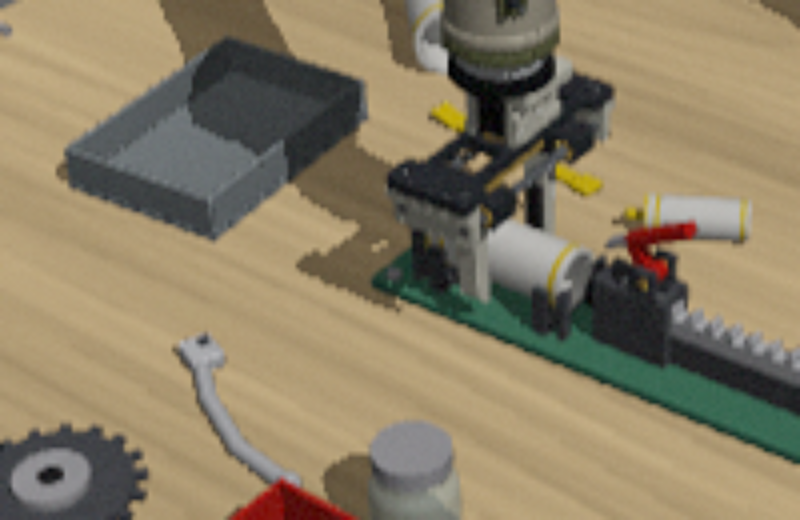

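```bash
python3 -m inch '[[[0,0,0],0,120],[[0,0,0],0,180],[[0,0,0],0,255],[[0,0,0],0,255],[[0,0,0],0,255],[[0,0,0],0,255]]'; python3 -m inch '[[[-1,0,0],0,255],[[-3,0,0],0,255],[[-5,0,0],0,255],[[-8,0,0],0,255],[[-12,0,0],0,255],[[-16,0,0],0,255],[[-16,0,0],0,255],[[-16,0,0],0,255]]'
python3 - <<'E'
from h import *
im,d=snapshot("wrist"); cv2.imwrite(f"pics/wrist14.png",im[:,:,::-1])
im,d=snapshot("scene");cv2.imwrite(f"pics/scene14.png",cv2.resize(im[140:270,170:370,::-1],None,fx=4,fy=4))
c=camera_info("scene");K,R,t=map(np.array,(c["K"],c["R"],c["t"]))
P=[]
for u,v in [(186.5,178),(227,149.5),(261.8,160.5),(223.5,191.5)]:
    r=R.T@np.linalg.inv(K)@[u,v,1];o=-R.T@t;P.append((o+r*(.04-o[2])/r[2])[:2])
P=np.array(P);print(P.round(3),P.mean(0),np.linalg.norm(P-np.roll(P,1,0),axis=1))
E
```

```text
time: 11.9
eef_pos: [0.5349, -0.082, 0.0288]
tool_rot: [[0.0, 0.999, 0.052], [-0.0, 0.052, -0.999], [-1.0, 0.0, 0.0]]
ft_force: [-0.5, 0.3, 6.8]
finger_gap: 0.515
time: 12.57
eef_pos: [0.5358, -0.0821, 0.1911]
tool_rot: [[0.005, 0.999, 0.052], [-0.0, 0.052, -0.999], [-1.0, 0.005, 0.001]]
ft_force: [-0.1, 0.8, -0.4]
finger_gap: 0.514
[[ 0.627 -0.457]
 [ 0.419 -0.481]
 [ 0.403 -0.333]
 [ 0.612 -0.306]] [ 0.51510568 -0.39405477] [0.15125013 0.20946018 0.14887597 0.21043889]
```

View pics/wrist14.png

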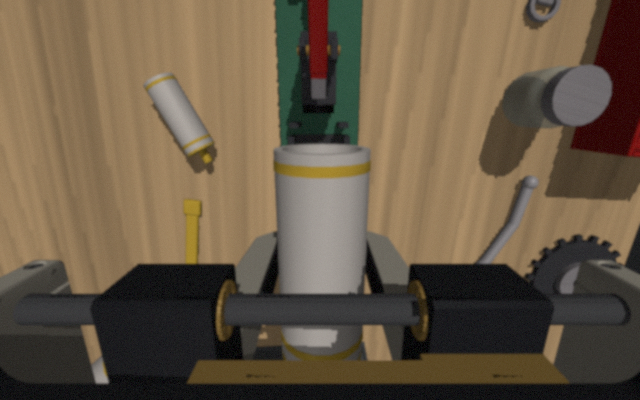

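View pics/scene14.png

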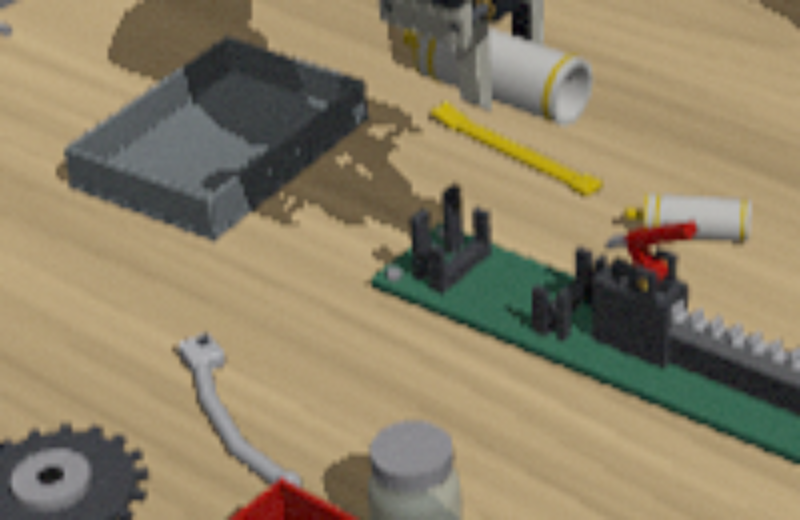

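```bash
python3 -m inch '[[[0,-0.4,3.2],7,255],[[0,-0.8,6.4],14,255],[[0,-1.2,9.6],21,255],[[0,-1.6,12.8],28,255],[[0,-2,16],35,255],[[0,-2.4,19.2],42,255],[[0,-2.8,22.4],49,255],[[0,-3.2,25.6],56,255],[[0,-3.5,28.8],63,255],[[0,-3.7,31],70,255]]'; python3 -m inch '[[[0,0,0],6,255],[[0,0,0],12,255],[[0,0,0],16,255],[[0,0,0],16,255],[[0,0,0],16,255],[[0,0,0],16,255]]'
cat > m3.py <<'E'
from h import *
import sys
k=sys.argv[1]
s=get_state();pose=(s["eef_pos"],s["tool_rot"]);print(np.round(s["qpos"],2))
im,d=snapshot("wrist"); cv2.imwrite(f"pics/wrist{k}.png",im[:,:,::-1])
np.save(f"W{k}.npy",cloud("wrist",d,pose))
im,d=snapshot("scene");cv2.imwrite(f"pics/scene{k}.png",cv2.resize(im[120:250,150:350,::-1],None,fx=4,fy=4))
im,d=snapshot("side");cv2.imwrite(f"pics/side{k}.png",cv2.resize(im[60:200,280:480,::-1],None,fx=4,fy=4))
E
python3 m3.py 15
```

```text
time: 13.5
eef_pos: [0.5123, -0.3963, 0.1864]
tool_rot: [[-0.003, 0.383, -0.924], [-0.0, -0.924, -0.383], [-1.0, -0.001, 0.003]]
ft_force: [0.1, 0.4, -0.1]
finger_gap: 0.51
time: 14.0
eef_pos: [0.5137, -0.393, 0.1873]
tool_rot: [[-0.002, 0.125, -0.992], [0.001, -0.992, -0.125], [-1.0, -0.001, 0.002]]
ft_force: [1.0, -0.2, 0.4]
finger_gap: 0.517
[ 0.28  0.57  0.44  1.84 -0.32  0.81 -0.56]
```

View pics/wrist15.png

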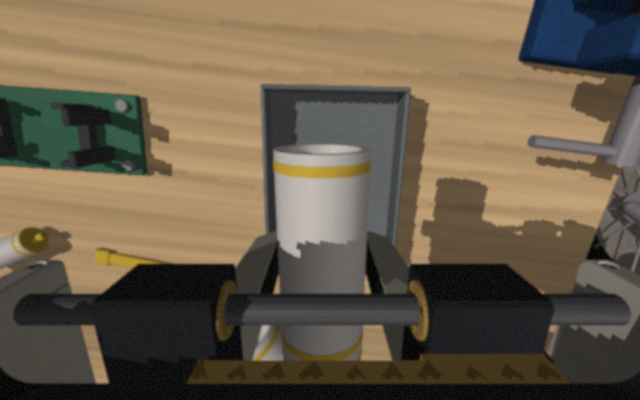

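View pics/scene15.png

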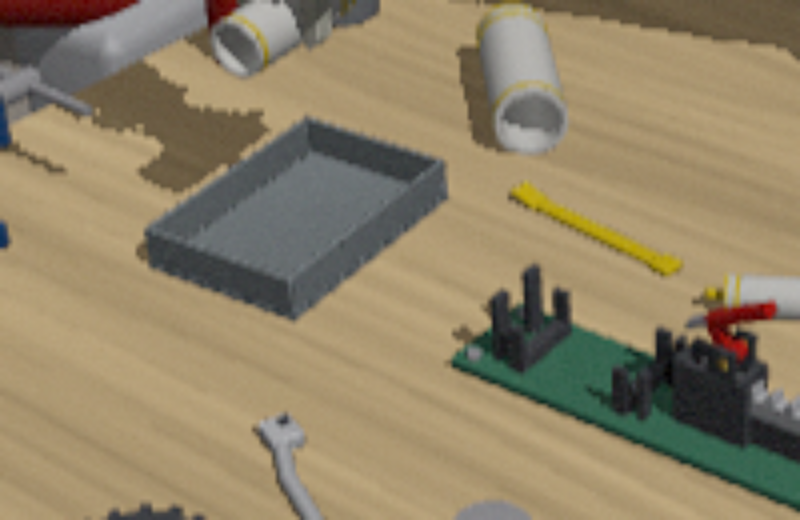

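View pics/side15.png

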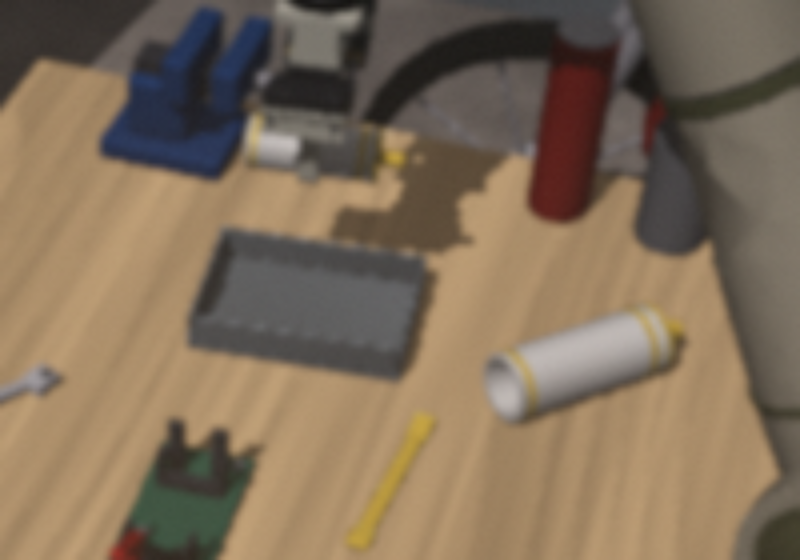

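```bash
python3 - <<'E'
import numpy as np
W=np.load("W15.npy")
for v in (92,130,170,200):
  for u in (258,264,268,285,400,406,412): print(v,u,W[v,u].round(3),end=' ')
  print()
print([W[v,336].round(3).tolist() for v in (84,86,88,90,93,110)])
E
```

```text
92 258 [ 0.604 -0.309 -0.   ] 92 264 [ 0.603 -0.323  0.04 ] 92 268 [ 0.605 -0.324  0.02 ] 92 285 [ 0.608 -0.339  0.002] 92 400 [ 0.621 -0.459  0.029] 92 406 [ 0.621 -0.463  0.037] 92 412 [ 0.625 -0.48  -0.001] 
130 258 [ 0.563 -0.312 -0.001] 130 264 [ 0.567 -0.326  0.039] 130 268 [ 0.566 -0.327  0.024] 130 285 [ 0.567 -0.343  0.004] 130 400 [ 0.584 -0.466  0.031] 130 406 [ 0.585 -0.47   0.039] 130 412 [ 0.585 -0.488 -0.001] 
170 258 [ 0.516 -0.315 -0.001] 170 264 [ 0.525 -0.329  0.039] 170 268 [ 0.524 -0.332  0.032] 170 285 [ 0.564 -0.369  0.221] 170 400 [ 0.543 -0.472  0.039] 170 406 [ 0.538 -0.491 -0.001] 170 412 [ 0.539 -0.498 -0.001] 
200 258 [ 0.478 -0.317 -0.   ] 200 264 [ 0.492 -0.331  0.04 ] 200 268 [ 0.492 -0.335  0.038] 200 285 [ 0.55 -0.37  0.22] 200 400 [ 0.5   -0.492 -0.002] 200 406 [ 0.501 -0.498 -0.   ] 200 412 [ 0.502 -0.506 -0.001] 
[[0.623, -0.394, -0.0], [0.618, -0.393, 0.039], [0.616, -0.394, 0.039], [0.614, -0.394, 0.037], [0.613, -0.395, 0.005], [0.596, -0.398, 0.003]]
```

```bash
python3 -m inch '[[[2,0.5,0],0,255],[[5,0.9,0],0,255],[[8,0.9,0],0,255],[[11,0.9,0],0,255],[[14,0.9,0],0,255],[[15.5,0.9,0],0,255],[[15.5,0.9,0],0,255],[[15.5,0.9,0],0,255]]'; python3 m3.py 16
```

```text
time: 14.82
eef_pos: [0.5147, -0.4024, 0.033]
tool_rot: [[-0.001, 0.122, -0.993], [0.001, -0.993, -0.122], [-1.0, -0.001, 0.001]]
ft_force: [-0.9, 0.2, -0.1]
finger_gap: 0.514
[ 0.38  0.77  0.31  1.91 -0.44  0.53 -0.46]
```

View pics/wrist16.png

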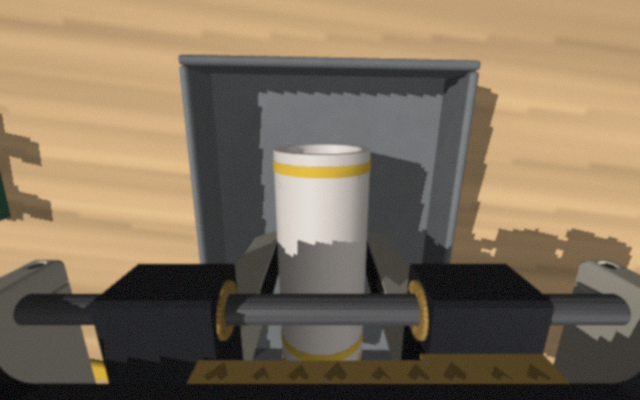

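View pics/scene16.png

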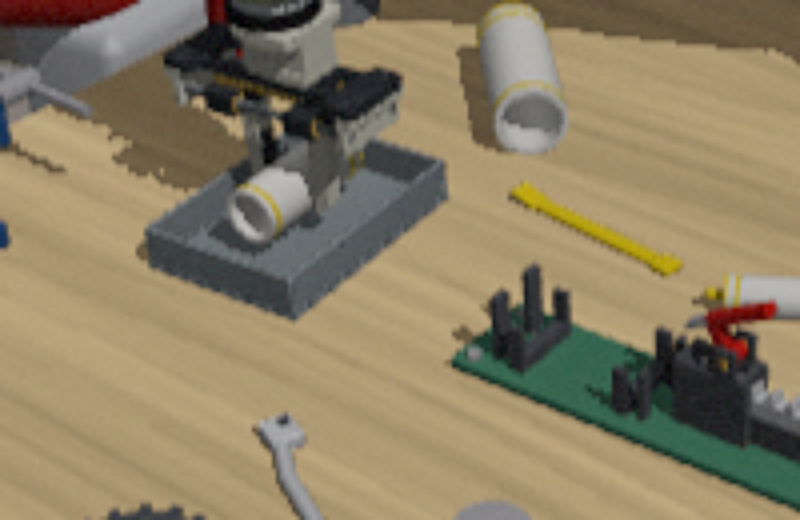

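Centred over the tray; lower the last 2 cm gently until there is contact.

```bash
python3 -m inch '[[[0.6,0,0],0,255],[[1.2,0,0],0,255],[[1.7,0,0],0,255],[[2.0,0,0],0,255],[[2.0,0,0],0,255],[[2.0,0,0],0,255]]'
```

```text
time: 15.47
eef_pos: [0.515, -0.4023, 0.013]
tool_rot: [[-0.001, 0.122, -0.993], [0.0, -0.993, -0.122], [-1.0, -0.0, 0.0]]
ft_force: [0.6, 1.7, -0.4]
finger_gap: 0.519
```

```bash
python3 -m inch '[[[0.15,0,0],0,255],[[0.15,0,0],0,255],[[0.15,0,0],0,255]]'
```

```text
time: 15.72
eef_pos: [0.5152, -0.4025, 0.0119]
tool_rot: [[0.0, 0.122, -0.993], [-0.0, -0.993, -0.122], [-1.0, 0.0, -0.0]]
ft_force: [0.2, -0.6, -1.7]
finger_gap: 0.511
```

```bash
python3 -m inch '[[[0,0,0],0,115],[[0,0,0],0,105],[[0,0,0],0,95],[[0,0,0],0,85],[[0,0,0],0,80],[[0,0,0],0,80],[[0,0,0],0,80],[[0,0,0],0,80]]'; python3 m3.py 17
```

```text
time: 16.38
eef_pos: [0.5151, -0.4024, 0.0118]
tool_rot: [[0.0, 0.122, -0.993], [-0.0, -0.993, -0.122], [-1.0, 0.0, -0.0]]
ft_force: [-0.4, 0.2, -0.4]
finger_gap: 0.683
[ 0.39  0.8   0.29  1.91 -0.45  0.49 -0.45]
```

View pics/wrist17.png

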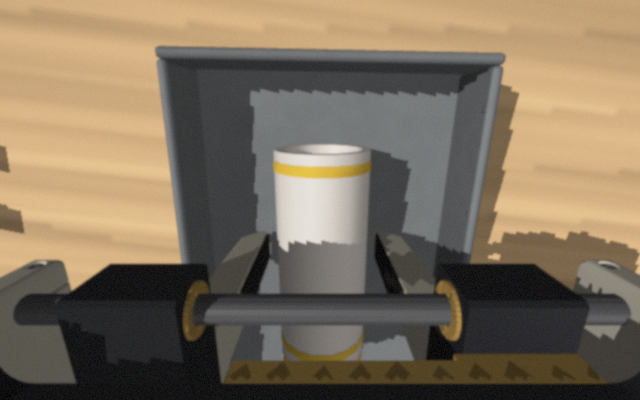

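Cartridge rests on the tray floor, free between the fingers. Go straight up and check.

```bash
python3 -m inch '[[[-2,0,0],0,80],[[-5,0,0],0,80],[[-9,0,0],0,80],[[-13,0,0],0,80],[[-17,0,0],0,80],[[-20,0,0],0,80],[[-20,0,0],0,80],[[-20,0,0],0,80],[[-20,0,0],0,80]]'; python3 m3.py 18; python3 - <<'E'
from h import *
im,d=snapshot("scene"); W=cloud("scene",d);h=hsv(im)
k=(W[...,0]>.42)&(W[...,0]<.61)&(W[...,1]>-.47)&(W[...,1]<-.33)&(h[...,1]<60)&(h[...,2]>120)&(W[...,2]>.03)&(W[...,2]<.1)
print("scene cart pts",k.sum(),W[k].mean(0).round(3),W[k].max(0).round(3))
k=(h[...,0]>5)&(h[...,0]<18)&(h[...,1]>170)&(W[...,2]>.06)&(W[...,2]<.13)&(W[...,0]>.45)&(W[...,0]<.6)&(W[...,1]>.1)&(W[...,1]<.3)
print("handle",k.sum(),W[k].mean(0).round(3))
cv2.imwrite("pics/scene19.png",im[:,:,::-1]); cv2.imwrite(f"pics/scene19z.png",cv2.resize(im[140:270,220:420,::-1],None,fx=4,fy=4))
E
```

```text
time: 17.28
eef_pos: [0.515, -0.4017, 0.2113]
tool_rot: [[-0.0, 0.122, -0.992], [0.001, -0.992, -0.122], [-1.0, -0.001, 0.0]]
ft_force: [-0.7, 0.2, -0.8]
finger_gap: 0.685
[ 0.28  0.55  0.46  1.8  -0.31  0.86 -0.56]
scene cart pts 317 [ 0.518 -0.389  0.048] [ 0.608 -0.367  0.061]
handle 96 [0.524 0.2   0.09 ]
```

View pics/wrist18.png

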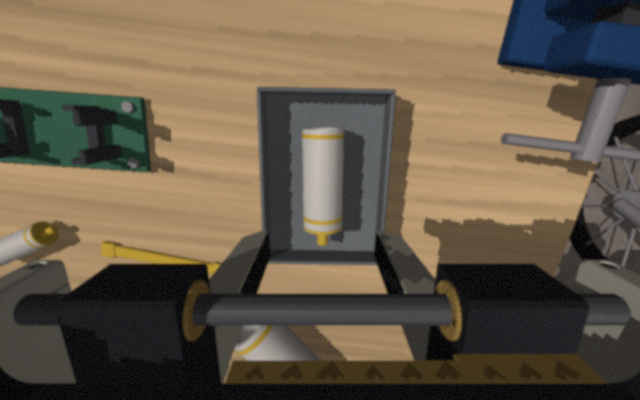

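View pics/scene19.png

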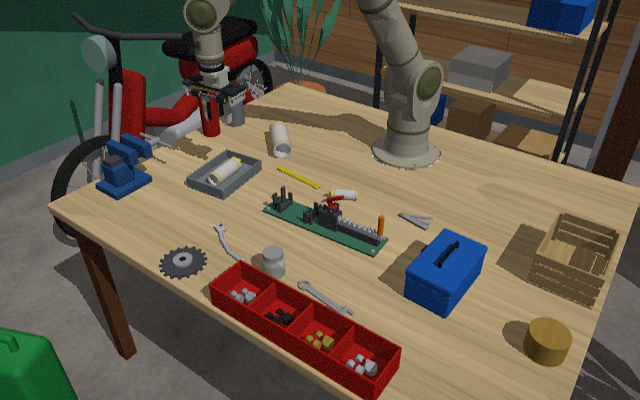

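View pics/scene19z.png

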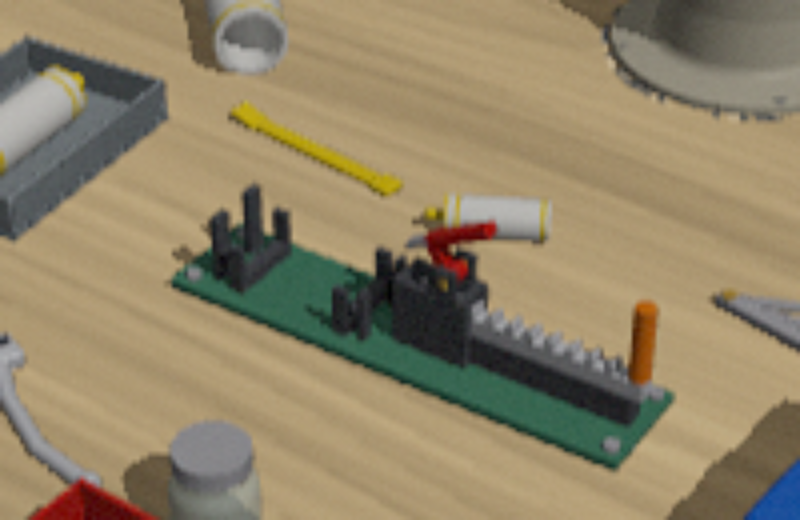

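```bash
python3 -c "
from station import *
print(finish_job())"
```

```text
the job is handed in; nothing more can be done
None
```

The job is handed in at about 17.5 s of the 64 s allowed. I swung the pawl up and left it up, and drew the bar back to its stop. Then I lifted the cartridge straight out and laid it flat in the grey tray.

What the last checks showed:
- **Pawl:** it is up at about 1.45 rad, judged from the commanded arc and the pictures.
- **Bar:** it lies in its guide and met the stop at about 15 N. The handle moved about 55 mm by the camera, against the 52 mm stated, which puts the plunger face at about +17 to +20 mm.
- **Cartridge:** it measured 48 mm across the grip, so it is the middle-sized one. It lies flat and near the middle of the tray floor.
- **Other things on the bench:** in the last scene picture they look undisturbed. I did not measure their positions again.
- **Robot:** the gripper is clear above the tray and touches nothing.

No check failed. The only disagreement is the few millimetres of bar travel, which is within what the cameras can resolve and inside the allowed range.

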